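# Reset the exposure unit with the long thin pin

### The arm

A 6-joint arm with a two-finger parallel gripper is mounted at the origin on the work surface. World frame = base frame: x ahead of the robot, y to its left, z up, the work surface at z = 0. Lengths are in mm, angles in rad, forces in N, time in s.
With the tool pointing down it reaches from about 350 to 775 mm from the base axis. Payload 7.3 kg.
Tool frame: the origin (TCP) lies at the very end of the fingers, on their centre line; the grasp point (between the pads) lies 19 mm behind it (bot.grip_point_offset is the distance from the TCP to the grasp point, in mm); z points along the fingers, y is the line along which they close (so a half turn about z gives the same grasp; the last joint's range is limited). The gripper opens to 92 mm and grips with 3 to 60 N. Pads are 19 mm wide; open, the fingers measure 130 mm over their backs; the gripper's body (75 mm by 190 mm) begins 47 mm behind the grasp point.
Start: joints at [1.136, 0.342, 1.524, -0, 1.275, -0.146], TCP at [149.506, 503.282, 226.741] pointing down, gripper open.
Joint ranges: [-2.53, 2.53], [-0.77, 2.02], [0.04, 2.7], [-1, 4.14], [0.28, 2.66], [-3.11, 3.11]. Speed limits (rad/s): [2.57, 2.57, 3.14, 3.14, 3.14, 3.14].

### API

Orientations are given as [roll, pitch, yaw] about the fixed x, y, z axes, in that order (R = Rz(yaw) Ry(pitch) Rx(roll)).
In Python, from plant import bot gives the robot as it stands. The module is installed in compiled form; this text tells all that it offers.
- The arm moves only by the shell command python3 -m jog 'ROWS' [OPENING]. ROWS is JSON, a list of rows, each a list of 6 numbers: the shift along the tool's x, y, z in mm, then the turn, a rotation vector about the tool's x, y, z in rad. In form: [[dx, dy, dz, rx, ry, rz], ...]. A call has 1 to 12 rows; each row shifts and turns the commanded pose from where the row before left it, along the tool's axes as they then stand; what a row does not reach is not made up. A row lasts 1/10 s, in which the tool goes at most 50 mm and 8.59 degrees, less where a joint would pass 70% of its speed; a pose out of reach is approached as far as the arm can. A call with a gripper value outside its range is refused whole. OPENING is the opening in per cent of the stroke, from 0 (shut) to 100 (fully open), set as the call begins (- or left out, the last holds). The fingers move at their own pace and stop on an object; the grip force is fixed at half the most. Time passes only in rows, so rows that do not move let the fingers close. It gives the time, the measured TCP pose, the force, the opening and the grip force at its end, in the units of the state.
- bot.get_obs(): the state, without advancing time (a new reading comes with each control period).
- bot.capture(name): name is "scene" or "top" or "wrist"; returns the picture (400x640x3 uint8, red, green, blue); there is no depth.
- bot.camera_model(name): a dict with "fx", "fy", "cx", "cy" (pixels), "dist_coeffs" ([k1, k2, p1, p2, k3] as OpenCV has them; the pictures are not rectified), "position" and "orientation" of the camera in the world; the wrist camera has in their place "T_tool_cam" (4x4, takes a point from camera to tool coordinates, whose origin is the TCP and whose axes are the flange's). Camera axes: x right, y down, z forward; pixel columns grow to the right and rows downward; lengths in mm; the calibration is good to about 2 mm. A picture is of the moment at which its call begins: read the wrist's pose just before it. camera_model takes no time and is no camera call.
- bot.close_job(): hands the job in; it is judged then, once.
Trained networks look in the newest picture that a camera, given by its name, has taken for a name from the list of things; names that differ only in an ending like _2 or _b are one class to them, and where a whole thing is asked for, a point or a joint stands for the part that bears it (a point fixed in the world has none). Each returns a list of dicts, best first, with "p" (0 to 1); they miss things now and then, are a little off and sometimes report something else, mostly with a low value. They report only what shows in the picture. A call takes as long as a camera call. They do not tell look-alikes from the thing itself.
- bot.outline_of(target, camera): "mask" (400x640 bool, what is visible of it) and "pixel" ([column, row] in pixels, amid what is visible of it).
The state is a dict: "time": time; "joint_positions": joint angles; "dq": joint speeds; "tau": joint torques, N m; "tool_pos": TCP position; "tcp_rot": TCP orientation; "contact_force": force on the tool from outside, world axes, zero at the start; "moment": the same for the moment, N m; "grip_width": finger opening in mm; "finger_force": force on a finger pad.
Only numpy, scipy, OpenCV 4.12 (cv2) and the standard library are available. Lean on these libraries where they do the work, as an engineer would, in place of code of your own. Each camera call takes 0.05 s, during which the arm holds its last target. There are 200 camera calls.

### The job

The screen exposure unit has tripped. From the three-lane parts tray take the hand tool with the long thin steel pin (the stub is too short and the tamper too thick), put its pin through the round hole in the front of the grey control box and push the recessed reset button fully in. Finish while you are still gripping the tool and holding the button in, and leave the tray's other tools and everything else lying about where they are.

Things in the scene. Friction and masses are not known exactly. Their poses are not given: they have to be found in the camera images.
- stylus_mid (a point): the tool to use: wooden handle (all mm) 90 long, 18 wide, 24 high, flat sides, lying in one lane of the tray; straight steel pin 8 thick, 80 long, on the centre line of its front end; about 60 g, balance point some 15 in front of this point. Point: centre of the handle, 12 above its underside; x runs along the tool to the pin's tip (at x = +125), z up as it lies; handle's back end at x = -45
- stylus_tip (a point): the free end of the stylus's pin, on its centre line; same axes as stylus_mid
- stylus: the stylus as a whole; origin 12 mm below stylus_mid, at the middle of the handle's underside; same axes
- tray: open black plastic tray, fixed (all mm), 200 long (x), 286 wide (y), 25 high, walls 4, floor top 4 above the table; two partitions along x, 22 high, make three lanes 90 wide centred at y = -94, 0, +94. Origin: centre of its underside. One tool lies in each lane, in any order, within 6 degrees of the lane, pin towards the tray's +x, handle centre at about x = -40
- control_box: grey sheet-metal box, fixed (all mm), 120 deep (x), 180 wide (y), 110 high. Origin: centre of its underside. Its front, with a black knob, two small lamps and the hole in a steel bezel, is its -x side; its +x points straight into the hole. The front is turned partly towards the tray, partly away from the robot
- reset_hole (a point): centre of the mouth of the round hole in the box's front face, 18 mm across, 60 mm above the table and 30 mm from the middle of the face towards the box's +y; x points straight into the hole (level), y along the face, z up. The wall is 4 mm thick with hollow space behind it
- button_face (a point): centre of the front of the reset button: a black disc 28 mm across, 28 mm straight behind the hole's mouth when out; same axes as reset_hole
- reset_button (a joint): how far the reset button is pushed in, m: 0 out, 0.006 fully in against its stop. A spring resists with about 1.5 N at the start and 5 N fully in, and pushes it out again when let go
- stub_mid (a point): centre of the handle of the stub, a loose hand tool with a wooden handle (mm: 90 long, 18 wide, 24 high, flat sides) lying on the tray floor, like the stylus but with a pin only 22 mm long; leave it
- tamper_mid (a point): centre of the handle of the tamper, a loose hand tool with a wooden handle (mm: 90 long, 18 wide, 24 high, flat sides) lying on the tray floor, with a steel rod 23 mm thick and 80 mm long; leave it
- tape_mid (a point): roll of paper tape lying on top of the control box, 84 mm across, 25 high; point at its centre; leave it
- jar_mid (a point): closed ink jar on the table, 70 mm across, 100 high; point at its centre; leave it
- ink_can_mid (a point): ink can on the table, 80 mm across, 110 high; point at its centre; leave it
- knife_mid (a point): ink knife lying flat, about 285 mm long, 30 wide, 16 high; point near its middle; leave it
- squeegee_mid (a point): wooden squeegee lying along x on the table, 280 long, 30 wide, 89 high; point at its middle; leave it
Mind the look-alikes: they are no part of the job. Leave any pink or red look-alike of the stylus alone.

How it is judged:
By the outcome, as a careful person would: the job done as asked, in the order asked, and still so for the second after the job is handed in, while the arm keeps its last pose, push and grip.
It also fails if it takes over 45 s, if anything falls off the work surface, if the arm or the gripper's body presses on something with over 40 N, if the wrist force passes 120 N, or if a joint passes its speed limit or range.

## Working session

There is one attempt and no reset: what is moved stays moved. The work goes in short steps, Python scripts to look and compute and a shell command to move; the robot and the scene stay as the last step left them, time stands still between calls to the robot, and variables do not carry over. Pictures are saved under pics/ and viewed, at most 10 in all, crops included, and the job is handed in when it is done.

```bash
mkdir -p pics; cat > h.py <<'E'
import numpy as np, cv2
from plant import bot
from scipy.spatial.transform import Rotation as R
def cam(n):
    m=bot.camera_model(n)
    K=np.array([[m['fx'],0,m['cx']],[0,m['fy'],m['cy']],[0,0,1]]);d=np.array(m['dist_coeffs'],float)
    if 'T_tool_cam' in m:
        o=bot.get_obs();T=np.eye(4);T[:3,:3]=R.from_euler('xyz',o['tcp_rot']).as_matrix();T[:3,3]=o['tool_pos']
        T=T@np.array(m['T_tool_cam']);return K,d,T[:3,:3],T[:3,3]
    q=np.array(m['orientation'],float)
    Rm=q if q.shape==(3,3) else (R.from_euler('xyz',q).as_matrix() if q.size==3 else R.from_quat(q).as_matrix())
    return K,d,Rm,np.array(m['position'],float)
def ray(c,px):
    K,d,Rm,p=c
    u=cv2.undistortPoints(np.array(px,float).reshape(-1,1,2),K,d).reshape(-1,2)
    return p,(Rm@np.c_[u,np.ones(len(u))].T).T
def onz(c,px,z):
    p,r=ray(c,px);return p+r*((z-p[2])/r[:,2])[:,None]
def proj(c,P):
    K,d,Rm,p=c
    return cv2.projectPoints(np.array(P,float).reshape(-1,1,3),cv2.Rodrigues(Rm.T)[0],-Rm.T@p,K,d)[0].reshape(-1,2)
def save(n,f,im=None):
    im=bot.capture(n) if im is None else im
    cv2.imwrite('pics/'+f,im[:,:,::-1]);return im
E
python3 - <<'E'
from h import *
for n in('scene','top','wrist'):
    save(n,n+'1.png');m=bot.camera_model(n);print(n,m)
    for t in('stylus','tray','control_box','reset_hole','stub_mid','tamper_mid','stylus_tip'):
        try: print(t,[(round(x['p'],2),np.round(x['pixel']).tolist(),int(x['mask'].sum())) for x in bot.outline_of(t,n)])
        except Exception as e: print(t,e)
print(bot.get_obs())
E
```

```text
scene {'fx': 380.2780751182241, 'fy': 380.2780751182241, 'cx': 319.5211063458611, 'cy': 197.1316216724358, 'dist_coeffs': array([-0.06164266,  0.        ,  0.        ,  0.        ,  0.        ]), 'position': array([ 993.69901589, -257.27620477,  967.52885865]), 'orientation': array([-2.63282812e+00,  1.87430467e-03,  1.19332268e+00])}
stylus [(0.8, [187.0, 164.0], 464), (0.72, [253.0, 156.0], 264), (0.56, [261.0, 243.0], 437), (0.48, [439.0, 146.0], 550)]
tray [(0.65, [272.0, 243.0], 6460), (0.3, [261.0, 243.0], 365), (0.29, [416.0, 165.0], 3185)]
control_box [(0.55, [418.0, 166.0], 3136)]
reset_hole []
stub_mid [(0.52, [246.0, 215.0], 310)]
tamper_mid [(0.67, [283.0, 271.0], 600)]
stylus_tip [(0.68, [256.0, 157.0], 301), (0.61, [192.0, 160.0], 324), (0.56, [263.0, 246.0], 402)]
top {'fx': 373.1377997382664, 'fy': 373.1377997382664, 'cx': 323.2050483771791, 'cy': 198.8180040794419, 'dist_coeffs': array([-0.07682695,  0.        ,  0.        ,  0.        ,  0.        ]), 'position': array([ 307.44884449,  -87.60375062, 1239.79900683]), 'orientation': array([-2.94411277e+00, -1.96085476
[... 1071 characters left out ...]
 []
stylus_tip []
{'time': 1.2, 'joint_positions': array([ 1.13597934e+00,  3.42024981e-01,  1.52411303e+00, -3.09676253e-05,
        1.27541958e+00, -1.46009109e-01]), 'dq': array([-0.00079655, -0.00049337,  0.00011402, -0.00025494, -0.00062769,
        0.00061343]), 'tau': array([-8.84740766e-04, -4.31138992e+01, -2.44472212e+01,  7.14985910e-02,
        4.82487807e-02, -2.38413044e-06]), 'tool_pos': array([149.51976182, 503.26386828, 226.7229767 ]), 'tcp_rot': array([3.14156227e+00, 3.44131284e-05, 2.85279379e+00]), 'contact_force': array([-0.29322702,  0.00287993, -0.20821897]), 'moment': array([-0.01714557,  0.05198553,  0.01317535]), 'finger_force': 0.0, 'grip_width': 91.9031333482154}
```

```bash
python3 -c "
import cv2,numpy as np
a=cv2.imread('pics/scene1.png');b=cv2.imread('pics/top1.png');w=cv2.imread('pics/wrist1.png')
cv2.imwrite('pics/w1.png',cv2.resize(w,(400,250)))"
```

```text
(no output)
```

View pics/top1.png

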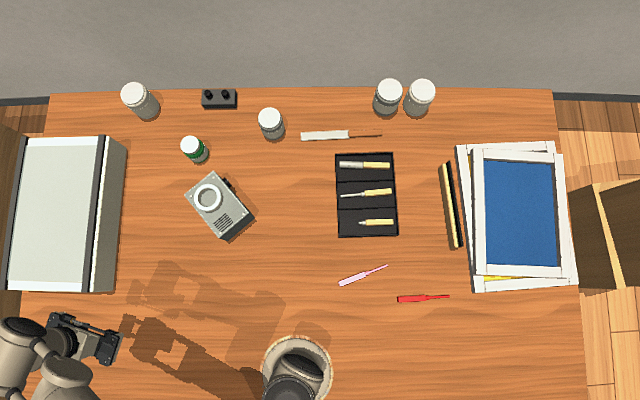

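View pics/scene1.png

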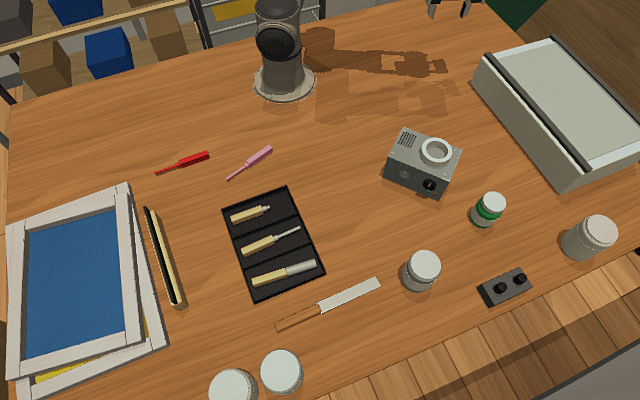

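```bash
python3 - <<'E'
from h import *
c=cam('top');s=cam('scene')
t=cv2.imread('pics/top1.png');a=cv2.imread('pics/scene1.png')
z=lambda im,x,y,w,h,W,H:cv2.resize(im[y:y+h,x:x+w],(W,H),interpolation=cv2.INTER_CUBIC)
cv2.imwrite('pics/z1.png',np.vstack([np.hstack([z(t,180,160,80,60+20,400,300*4//3)[:300],z(t,330,150,80,60,400,300)]),np.hstack([z(a,375,120,100,75,400,300),z(a,215,180,120,90,400,300)])]))
print('tray',onz(c,[[364,201]],12)); 
bot.capture('top');bot.capture('scene')
for n,cc in(('top',c),('scene',s)):
  for t,zz in(('stylus',20),('stub_mid',20),('tamper_mid',20),('tape_mid',122),('control_box',90)):
    for x in bot.outline_of(t,n):
        ys,xs=np.nonzero(x['mask']);P=onz(cc,np.c_[xs,ys],zz)[:,:2];m=P.mean(0);u,sv,v=np.linalg.svd(P-m,full_matrices=False)
        q=(P-m)@v[0];print(n,t,round(x['p'],2),m.round(),v[0].round(2),q.min().round(),q.max().round())
E
```

```text
tray [[ 544.91828696 -225.98295491   12.        ]]
top stylus 0.68 [ 572. -249.] [ 0.09 -1.  ] -101.0 68.0
top stylus 0.53 [ 293. -190.] [-0.36  0.93] -88.0 55.0
top stub_mid 0.45 [ 474. -267.] [ 0.02 -1.  ] -54.0 49.0
top tamper_mid 0.78 [ 671. -226.] [-0.05 -1.  ] -82.0 88.0
top tape_mid 0.67 [539. 268.] [0.56 0.83] -46.0 43.0
top control_box 0.67 [514. 234.] [-0.79 -0.62] -114.0 100.0
scene stylus 0.8 [ 305. -197.] [-0.36  0.93] -101.0 64.0
scene stylus 0.75 [ 576. -253.] [ 0.07 -1.  ] -100.0 64.0
scene stylus 0.61 [ 236. -388.] [ 0.04 -1.  ] -63.0 103.0
scene stub_mid 0.82 [ 479. -269.] [ 0. -1.] -61.0 51.0
scene tamper_mid 0.79 [ 673. -237.] [-0.06 -1.  ] -89.0 80.0
scene tape_mid 0.88 [540. 263.] [ 0.7  -0.71] -54.0 53.0
scene control_box 0.96 [545. 216.] [ 1.  -0.1] -137.0 121.0
scene control_box 0.56 [520. 285.] [-0.63  0.78] -53.0 51.0
```

View pics/z1.png

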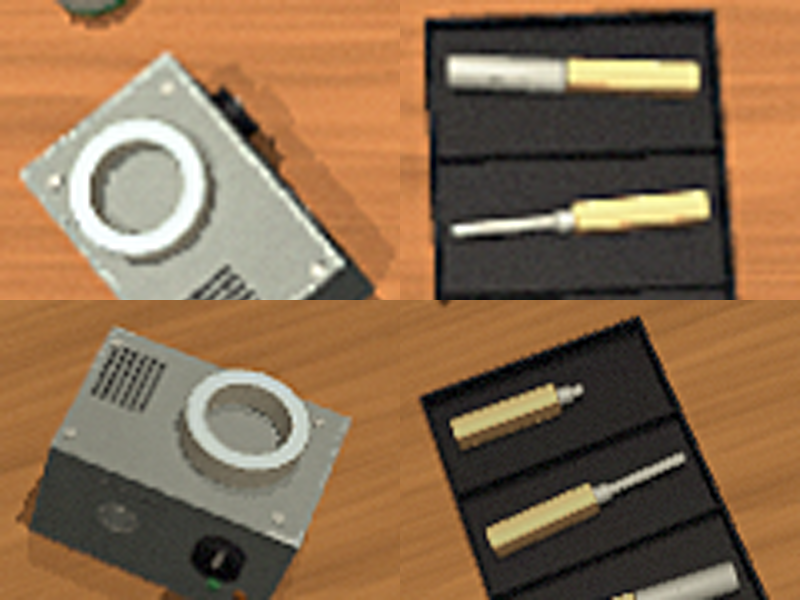

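The pictures show the stylus in the middle tray lane (top about 374,194). The stub is on the robot side of it and the tamper on the far side. The hole is the grey ring on the box front at scene pixel (404,174), left of the knob at (430,185).

```bash
cat > box.py <<'E'
from h import *
from scipy.optimize import least_squares
c=cam('top');s=cam('scene')
B=np.array([[60,90,110],[60,-90,110],[-60,-90,110],[-60,90,110],[-60,30,60]],float)
ps=np.array([[403,126.8],[462.5,149.5],[449.3,182],[388,157.5],[404.3,173.8]])
pt=np.array([[213.6,171],[184,195]]); # corners: -x,-y ; +x,-y
def T(q,P): return R.from_euler('z',q[2]).apply(P)+[q[0],q[1],0]
def f(q): return np.r_[(proj(s,T(q,B))-ps).ravel()]
def g(q): return np.r_[f(q),(proj(c,T(q,B[[2,1]]))-pt[[0,1]]).ravel()]
if __name__=='__main__':
    for y0 in (2.2,):
        for fn in (f,g):
            r=least_squares(fn,[520,230,y0]);print(r.cost,r.x,r.fun.round(1));print('hole',T(r.x,B[4:]),'dir',np.cos(r.x[2]),np.sin(r.x[2]))
E
python3 box.py
```

```text
1.4613083070157884 [526.84783062 242.36225658   2.29181058] [-0.2 -0.4  0.2  0.   0.7  0.1 -0.7 -0.9 -0.   1. ]
hole [[543.92254489 177.48965734  60.        ]] dir -0.660146851922588 0.751136561416562
5.66606851260936 [524.80876747 242.49578432   2.30165469] [-0.8 -0.8 -0.2 -0.8  0.6 -0.7 -0.9 -1.1 -0.2  0.6 -0.3 -2.1 -0.2 -1.2]
hole [[542.52125747 177.79441109  60.        ]] dir -0.667509021581921 0.7446017097124787
```

```bash
python3 -m jog '[[0,0,0,0,0,0.149],[0,0,0,0,0,0.149],[0,0,0,0,0,0.149],[0,0,0,0,0,0.149],[0,0,0,0,0,0.149],[0,0,0,0,0,0.149],[0,0,0,0,0,0.149],[0,0,0,0,0,0.149],[-44,20,0,0,0,0],[-44,20,0,0,0,0],[-44,20,0,0,0,0],[-44,20,0,0,0,0]]' 45
python3 -m jog '[[-44,20,0,0,0,0],[-44,20,0,0,0,0],[-44,20,0,0,0,0],[-44,20,0,0,0,0],[-44,20,0,0,0,0],[-44,20,0,0,0,0],[-44,20,0,0,0,0],[-44,20,0,0,0,0],[-44,20,0,0,0,0],[-44,20,0,0,0,0],[-44,20,0,0,0,0],[-44,20,0,0,0,0]]'
cat > d.py <<'E'
from h import *
import sys
# target x y z yaw -> tool-frame shift and turn
a=[float(v) for v in sys.argv[1:5]]
o=bot.get_obs();M=R.from_euler('xyz',o['tcp_rot'])
print('pose',o['tool_pos'].round(1),o['tcp_rot'].round(4),'t',o['time'])
print('shift',M.inv().apply(np.array(a[:3])-o['tool_pos']).round(1),'turn',(M.inv()*R.from_euler('xyz',[np.pi,0,a[3]])).as_rotvec().round(4))
E
python3 d.py 575 -265 190 1.65
```

```text
time: 3.0
tool_pos: [245.5, 333.7, 226.8]
tcp_rot: [3.141, -0.0, 1.662]
contact_force: [0.8, 0.2, 0.4]
grip_width: 41.5
finger_force: 0.0
time: 4.2
tool_pos: [532.2, -171.1, 226.7]
tcp_rot: [3.141, -0.0, 1.66]
contact_force: [0.6, 1.1, 0.9]
grip_width: 41.3
finger_force: 0.0
pose [ 532.2 -171.1  226.7] [ 3.1413e+00 -1.0000e-04  1.6603e+00] t 4.2
shift [-97.3  34.3  36.7] turn [ 0.0003 -0.0001  0.0103]
```

```bash
python3 -m jog '[[-33,11,12,0,0,0.01],[-33,11,12,0,0,0],[-32,11,10,0,0,0],[0,0,0,0,0,0],[0,0,0,0,0,0]]' 45
cat > sty.py <<'E'
from h import *
import sys
cc=cam('wrist');im=save('wrist',sys.argv[1])
for x in bot.outline_of('stylus','wrist'):
    ys,xs=np.nonzero(x['mask']);print(round(x['p'],2),x['pixel'],len(xs))
    for zz in (16,28):
        P=onz(cc,np.c_[xs,ys],zz)[:,:2];m=P.mean(0);v=np.linalg.svd(P-m,full_matrices=False)[2][0];v*=np.sign(v[1])
        q=(P-m)@v;print(zz,'back',(m+v*q.min()).round(1),'tip',(m+v*q.max()).round(1),'yaw',np.arctan2(v[1],v[0]).round(3),'len',np.ptp(q).round(1))
E
python3 sty.py wr2.png
```

```text
time: 4.7
tool_pos: [572.2, -264.3, 191.9]
tcp_rot: [-3.14, -0.001, 1.65]
contact_force: [-0.8, -0.2, 0.2]
grip_width: 41.2
finger_force: 0.0
0.89 [8.9, 233.3] 816
16 back [ 233.9 -387.4] tip [ 245.  -318.5] yaw 1.412 len 69.8
28 back [ 245.9 -380.1] tip [ 256.5 -313.7] yaw 1.412 len 67.2
0.55 [35.9, 70.9] 4219
16 back [ 338.4 -294.1] tip [ 277.  -133.6] yaw 1.936 len 171.8
28 back [ 346.6 -290.2] tip [ 287.4 -135.5] yaw 1.936 len 165.6
```

View pics/wr2.png

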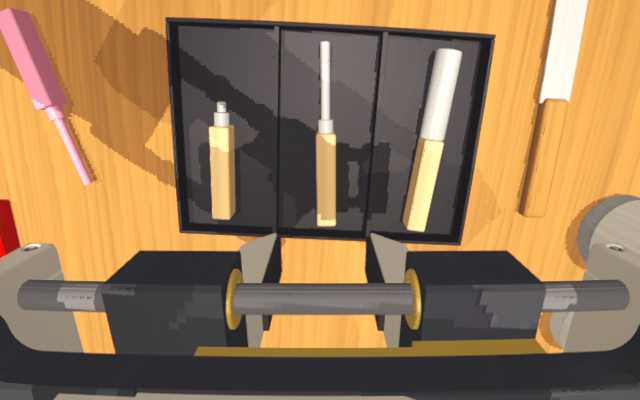

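The wrist picture has the stylus nearly aligned with the tool. Its pin tip is at (325,42), the handle's front top edge at (326,134) and its back top edge at (327,214).

```bash
python3 - <<'E'
from h import *
cc=cam('wrist')
for n,p,z in(('tip',(325,42),16),('front',(326,134),28),('backtop',(326.5,214),28),('backbot',(326.5,226),4),('stubfront',(222.5,126),28),('stubback',(223,208),28)):
    print(n,onz(cc,[p],z).round(1))
E
```

```text
tip [[ 564.4 -146.2   16. ]]
front [[ 571.7 -225.5   28. ]]
backtop [[ 578.6 -302.4   28. ]]
backbot [[ 580.7 -324.7    4. ]]
stubfront [[ 477.6 -225.5   28. ]]
stubback [[ 478.  -304.3   28. ]]
```

```bash
python3 d.py 575.4 -266 7 1.662
```

```text
pose [ 572.4 -263.2  193.1] [ 3.1414e+00 -3.0000e-04  1.6513e+00] t 4.8
shift [ -3.1   2.7 186.1] turn [ 0.0002 -0.0003 -0.0107]
```

```bash
python3 -m jog '[[-3,3,30,0,0,-0.01],[0,0,30,0,0,0],[0,0,30,0,0,0],[0,0,30,0,0,0],[0,0,20,0,0,0],[0,0,10,0,0,0],[0,0,0,0,0,0],[0,0,0,0,0,0]]' 35
python3 d.py 575.4 -266 7 1.662; python3 - <<'E'
from h import *
save('wrist','wr3.png')
E
```

```text
time: 5.6
tool_pos: [576.5, -266.7, 44.2]
tcp_rot: [3.14, 0.001, 1.661]
contact_force: [0.3, -0.2, 0.1]
grip_width: 32.1
finger_force: 0.0
pose [ 576.5 -266.7   44.2] [3.1398e+00 1.2000e-03 1.6614e+00] t 5.6
shift [ 0.8 -1.1 37.2] turn [ 0.0017  0.0012 -0.0006]
```

View pics/wr3.png

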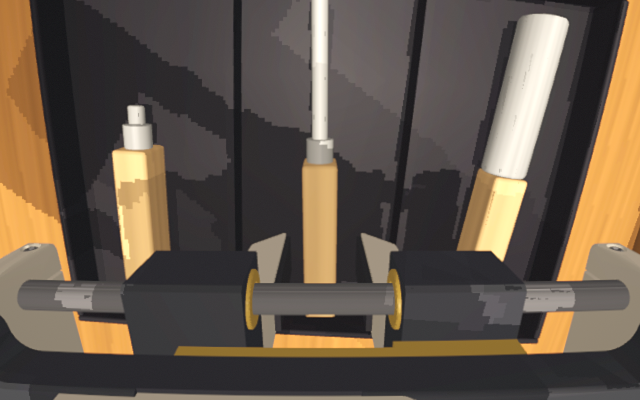

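The handle (centre at column 320) sits squarely between the fingers, whose centre is at column 323, so I'm going down and gripping.

```bash
python3 -m jog '[[1,-1,15,0,0,0],[0,0,12,0,0,0],[0,0,7,0,0,0],[0,0,3,0,0,0],[0,0,0,0,0,0],[0,0,0,0,0,0]]' 35
python3 -m jog '[[0,0,0,0,0,0],[0,0,0,0,0,0],[0,0,0,0,0,0],[0,0,0,0,0,0],[0,0,0,0,0,0],[0,0,0,0,0,0]]' 0
```

```text
time: 6.25
tool_pos: [575.0, -266.0, 6.1]
tcp_rot: [3.141, 0.0, 1.661]
contact_force: [-0.8, 0.5, -0.5]
grip_width: 32.5
finger_force: 0.0
time: 6.85
tool_pos: [574.9, -266.0, 6.1]
tcp_rot: [3.141, 0.0, 1.661]
contact_force: [-0.6, -0.8, 3.6]
grip_width: 17.5
finger_force: 30.0
```

```bash
python3 -m jog '[[0,0,-5,0,0,0],[0,0,-15,0,0,0],[0,0,-30,0,0,0],[0,0,-40,0,0,0],[0,0,-30,0,0,0],[0,0,0,0,0,0]]'
python3 d.py 649.5 57.8 100 2.295; python3 - <<'E'
from h import *
c=cam('top');s=cam('scene')
for t,z in(('jar_mid',70),('ink_can_mid',75)):
    for n,k in(('top',c),('scene',s)):
        bot.capture(n)
        for x in bot.outline_of(t,n): print(t,n,round(x['p'],2),onz(k,[x['pixel']],z).round())
w=cam('wrist');save('wrist','wr4.png')
E
```

```text
time: 7.45
tool_pos: [577.1, -267.3, 132.1]
tcp_rot: [3.133, 0.006, 1.661]
contact_force: [0.7, 0.2, -0.3]
grip_width: 17.8
finger_force: 30.0
pose [ 577.1 -267.3  132.1] [3.1333 0.006  1.6609] t 7.45
shift [317.4 101.1  31. ] turn [ 0.0061  0.0085 -0.6341]
jar_mid top 0.76 [[714. 342.  70.]]
jar_mid scene 0.8 [[728. 324.  70.]]
ink_can_mid top 0.66 [[810.  83.  75.]]
ink_can_mid scene 0.73 [[815.  77.  75.]]
```

View pics/wr4.png

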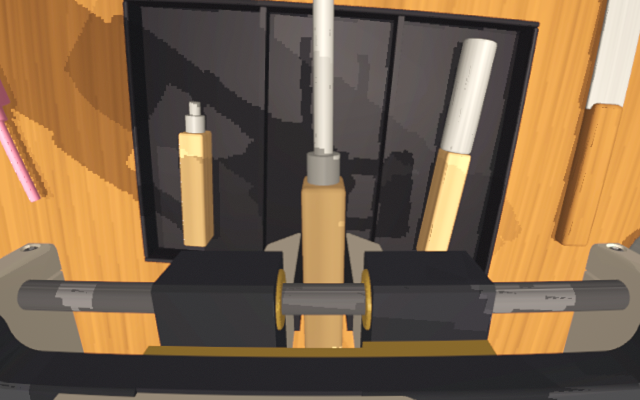

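```bash
python3 -m jog '[[45,14,4,0,0,0],[45,14,4,0,0,0],[45,14,4,0,0,0],[45,14,4,0,0,0],[45,14,4,0,0,0],[45,14,4,0,0,0],[45,14,4,0,0,0],[0,0,0,0,0,-0.127],[0,0,0,0,0,-0.127],[0,0,0,0,0,-0.127],[0,0,0,0,0,-0.127],[0,0,0,0,0,-0.127]]'
python3 -m jog '[[0,0,0,0,0,0],[0,0,0,0,0,0]]'
cat > chk.py <<'E'
from h import *
import sys
from box import T,B
o=bot.get_obs();M=R.from_euler('xyz',o['tcp_rot']);tip=o['tool_pos']+M.apply([120.5,0,-10])
print('pred tip',tip.round(1))
q=[525.5,242.4,2.297]
ims=[]
for n in('scene','wrist'):
    k=cam(n);im=bot.capture(n).copy()
    H=T(q,[[-60,30,60]])
    ph=proj(k,H)[0];pt=proj(k,[tip])[0];print(n,'hole',ph.round(1),'tip',pt.round(1))
    ims.append((im,ph,pt))
def crop(im,ctr,w,h,f):
    x,y=[int(np.clip(v,0,L)) for v,L in((ctr[0]-w/2,640-w),(ctr[1]-h/2,400-h))];print('crop origin',x,y,'scale',f)
    return cv2.resize(im[y:y+h,x:x+w],None,fx=f,fy=f,interpolation=cv2.INTER_CUBIC)
a=crop(ims[0][0],(ims[0][1]+ims[0][2])/2,80,60,6.25)[:375,:500]
b=crop(ims[1][0],(320,150),400,300,1)
out=np.zeros((375,800,3),np.uint8);out[:,:400]=a[:,50:450];out[:300,400:]=b
save(0,sys.argv[1],out)
E
python3 chk.py c5.png;python3 d.py 649.5 57.8 50 2.297
```

```text
time: 9.1
tool_pos: [643.7, 56.8, 97.1]
tcp_rot: [-3.141, -0.001, 2.301]
contact_force: [0.2, -0.3, -0.5]
grip_width: 17.7
finger_force: 30.0
time: 9.3
tool_pos: [643.9, 56.7, 97.4]
tcp_rot: [-3.141, -0.0, 2.292]
contact_force: [0.1, 1.0, -1.3]
grip_width: 17.5
finger_force: 30.0
pred tip [564.3 147.2 107.4]
scene hole [404.1 174.5] tip [401.2 174.8]
wrist hole [332.4 -80.7] tip [324.2 -26.9]
crop origin 362 144 scale 6.25
crop origin 120 0 scale 1
pose [643.9  56.7  97.5] [-3.1414e+00 -3.0000e-04  2.2933e+00] t 9.4
shift [-2.9  4.9 47.5] turn [-0.0001 -0.0003 -0.0037]
```

View pics/c5.png

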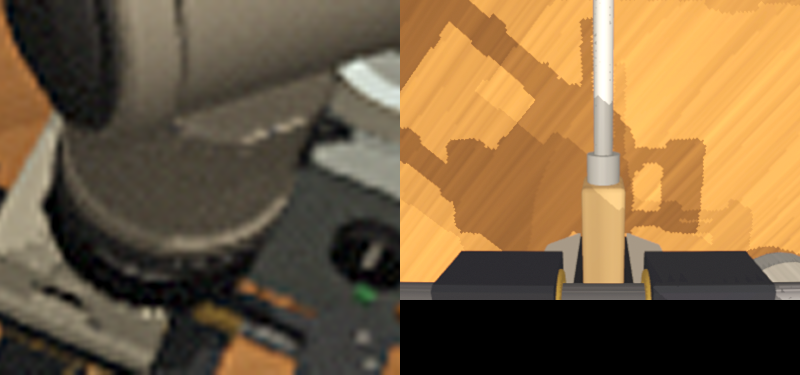

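The scene camera is now blocked by the arm and the hole is outside the wrist view. I'll shift sideways and tilt the tool up to check the hole from near.

```bash
python3 -m jog '[[-5,-20,0,0,0,0],[-5,-15,0,0,0,0],[0,0,0,0,0.14,0],[0,0,0,0,0.14,0],[0,0,0,0,0.14,0],[0,0,0,0,0.14,0],[0,0,0,0,0.14,0],[0,0,0,0,0.14,0],[0,0,0,0,0,0],[0,0,0,0,0,0]]'
python3 - <<'E'
from h import *
from box import T
q=[525.5,242.4,2.297]
k=cam('wrist');im=save('wrist','w6full.png')
for n,P in(('hole',[-60,30,60]),('c1',[-60,90,110]),('c2',[-60,-90,110]),('b1',[-60,90,0])): print(n,proj(k,T(q,np.array([P],float))).round(1))
h=proj(k,T(q,np.array([[-60,30,60.]])))[0]
x,y=[int(np.clip(v,0,L)) for v,L in((h[0]-70,500),(h[1]-50,300))]
out=np.zeros((600,640,3),np.uint8);out[:400]=im;c=cv2.resize(im[y:y+100,x:x+140],(280,200),interpolation=cv2.INTER_CUBIC);out[400:,:280]=c;print('crop',x,y)
save(0,'w6.png',out)
for t in('reset_hole','button_face','control_box','stylus'):
    print(t,[(round(r['p'],2),r['pixel'],int(r['mask'].sum())) for r in bot.outline_of(t,'wrist')])
E
```

```text
time: 10.4
tool_pos: [624.3, 25.4, 96.2]
tcp_rot: [-3.14, -0.839, 2.293]
contact_force: [-0.3, -0.0, 0.3]
grip_width: 17.7
finger_force: 30.0
hole [[371.4  77.7]]
c1 [[294.9  22.6]]
c2 [[542.9  25.6]]
b1 [[302.6 126.8]]
crop 301 27
reset_hole [(0.68, [415.4, 56.3], 24874)]
button_face [(0.4, [413.1, 59.6], 25173)]
control_box [(0.72, [413.3, 58.7], 24908)]
stylus [(0.71, [325.0, 198.7], 9059)]
```

View pics/w6.png

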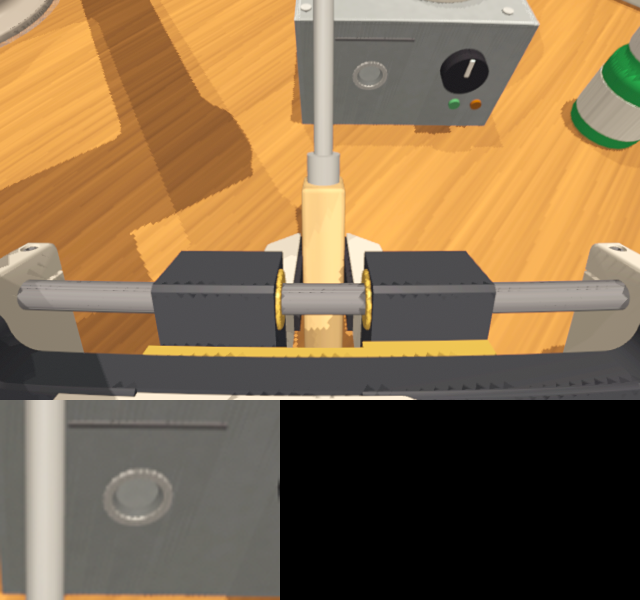

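```bash
python3 - <<'E'
from h import *
from box import T,f
from scipy.optimize import least_squares
im=cv2.imread('pics/w6full.png')
k=cam('wrist')
P=np.array([[-60,30,60],[-60,90,0],[-60,-90,0],[-60,90,110],[-60,-90,110]],float)
px=np.array([[370,75],[302.5,124],[488,124],[297,21],[537,24]],float)
g=lambda q:(proj(k,T(q,P))-px).ravel()
r=least_squares(g,[525,242,2.297]);print(r.x,r.fun.round(1),T(r.x,P[:1]))
r=least_squares(lambda q:np.r_[g(q),f(q)],[525,242,2.297]);print(r.x,r.fun.round(1),T(r.x,P[:1]))
print(onz(k,[[370,75]],60))
gr=cv2.cvtColor(im[30:130,300:560],cv2.COLOR_BGR2GRAY)
print('proj button',proj(k,T(r.x,[[-32,30,60.]])))
cv2.imwrite('pics/w7.png',cv2.resize(im[0:140,280:560],(800,400),interpolation=cv2.INTER_CUBIC))
E
```

```text
[521.28191273 249.37180695   2.30173681] [ 1.3  0.3  1.1 -0.5 -4.7 -0.1  0.   0.2  1.4  0.6] [[538.99971552 184.67188837  60.        ]]
[521.84967421 248.50838901   2.30078161] [ 1.1  1.1  0.9  0.3 -4.6  0.7 -0.3  0.9  1.6  1.5  0.6 -2.1  1.  -2.2
  2.  -2.3  0.6 -2.6  1.2 -0.9] [[539.50566766 183.79157593  60.        ]]
[[537.94466145 184.2341272   60.        ]]
proj button [[368.68212383  54.77223908]]
```

View pics/w7.png

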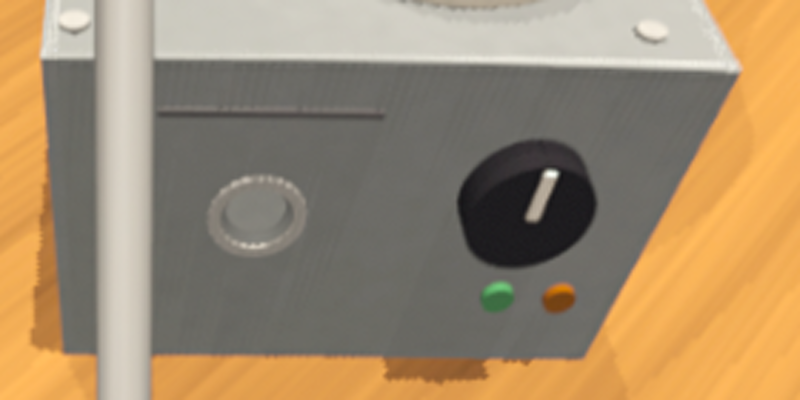

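```bash
python3 - <<'E'
from h import *
from box import T,f
from scipy.optimize import least_squares
k=cam('wrist')
P=np.array([[-60,30,60],[-60,90,0],[-60,-90,0],[-60,90,110],[-60,-90,110]],float)
px=np.array([[370,75.3],[303.1,123.6],[483.7,125],[295,21],[538.3,24.5]],float)
for dz in(0,1):
  g=lambda q:(proj(k,T(q,P)+[0,0,dz*q[3]])-px).ravel()
  r=least_squares(g,[525,242,2.297,0]);h=T(r.x,P[:1])[0];print(r.x,r.fun.round(1),h,'lat',h[:2]@[-.7457,-.6663],543.5*-.7457-177.6*.6663)
E
python3 -m jog '[[0,0,0,0,-0.14,0],[0,0,0,0,-0.14,0],[0,0,0,0,-0.14,0],[0,0,0,0,-0.14,0],[0,0,0,0,-0.14,0],[0,0,0,0,-0.14,0],[0,0,0,0,0,0],[0,0,0,0,0,0]]'
python3 d.py 647 60.5 50 2.300
```

```text
[521.23919762 248.7739346    2.29558197   0.        ] [ 0.4  0.2 -0.3 -0.2 -0.9 -0.4  0.9  0.1 -0.5  0.8] [538.55844986 183.96619199  60.        ] lat -524.1797097868949 -523.62283
[521.71440675 247.59885228   2.29756636   1.11362867] [ 0.3  0.1 -0.7  0.1 -0.5 -0.4  0.4 -0.2  0.3  0.3] [539.16222869 182.82560541  60.        ] lat -523.8699748241293 -523.62283
time: 11.45
tool_pos: [624.4, 27.0, 99.6]
tcp_rot: [3.14, -0.0, 2.298]
contact_force: [0.2, -0.2, -0.5]
grip_width: 18.1
finger_force: 30.0
pose [624.4  27.   99.6] [ 3.1398e+00 -1.0000e-04  2.2978e+00] t 11.45
shift [10.  39.  49.7] turn [ 0.0018 -0.0001 -0.0022]
```

```bash
python3 d.py 646.2 62.4 50 2.297
```

```text
pose [624.4  27.   99.6] [ 3.1398e+00 -1.0000e-04  2.2978e+00] t 11.45
shift [11.9 39.7 49.7] turn [ 0.0018 -0.0001  0.0008]
```

```bash
python3 -m jog '[[6,20,0,0,0,0],[6,20,0,0,0,0],[0,0,20,0,0,0],[0,0,20,0,0,0],[0,0,10,0,0,0],[0,0,0,0,0,0],[0,0,0,0,0,0],[0,0,0,0,0,0]]'
python3 d.py 646.2 62.4 50 2.297
```

```text
time: 12.25
tool_pos: [647.3, 61.1, 48.9]
tcp_rot: [3.14, 0.001, 2.295]
contact_force: [0.0, -0.9, -0.3]
grip_width: 17.5
finger_force: 30.0
pose [647.3  61.1  48.9] [3.1400e+00 1.1000e-03 2.2952e+00] t 12.25
shift [ 1.7  0.  -1.1] turn [ 0.0016  0.0011 -0.0018]
```

```bash
python3 -m jog '[[10,0,-1,0,0,0],[10,0,0,0,0,0],[5,0,0,0,0,0],[5,0,0,0,0,0],[4,0,0,0,0,0],[4,0,0,0,0,0],[4,0,0,0,0,0],[4,0,0,0,0,0],[0,0,0,0,0,0],[0,0,0,0,0,0]]'
python3 d.py 646.2 62.4 50 2.297
```

```text
time: 13.25
tool_pos: [615.9, 95.9, 48.7]
tcp_rot: [3.141, 0.0, 2.296]
contact_force: [0.4, -0.4, -0.2]
grip_width: 18.2
finger_force: 30.0
pose [615.9  95.9  48.7] [3.1414e+00 1.0000e-04 2.2959e+00] t 13.25
shift [-45.2   0.4  -1.2] turn [ 0.0002  0.0001 -0.0011]
```

```bash
python3 -m jog '[[3,0,-1,0,0,0],[3,0,0,0,0,0],[3,0,0,0,0,0],[0,0,0,0,0,0],[0,0,0,0,0,0]]'
python3 -m jog '[[3,0,0,0,0,0],[2,0,0,0,0,0],[0,0,0,0,0,0],[0,0,0,0,0,0]]'
python3 d.py 646.2 62.4 50 2.297
```

```text
time: 13.75
tool_pos: [609.9, 102.8, 49.8]
tcp_rot: [3.141, 0.0, 2.296]
contact_force: [0.0, -0.0, 0.0]
grip_width: 17.9
finger_force: 30.0
time: 14.15
tool_pos: [606.6, 106.4, 49.7]
tcp_rot: [3.142, -0.0, 2.296]
contact_force: [0.3, -0.1, -0.5]
grip_width: 17.7
finger_force: 30.0
pose [606.6 106.4  49.7] [ 3.1415 -0.      2.2959] t 14.15
shift [-59.2   0.5  -0.3] turn [ 0.0001 -0.     -0.0011]
```

```bash
for i in 1; do python3 -m jog '[[2,0,0,0,0,0],[2,0,0,0,0,0],[0,0,0,0,0,0],[0,0,0,0,0,0]]'; done
python3 -m jog '[[2,0,0,0,0,0],[2,0,0,0,0,0],[0,0,0,0,0,0],[0,0,0,0,0,0]]'
python3 -m jog '[[2,0,0,0,0,0],[0,0,0,0,0,0],[0,0,0,0,0,0]]'
```

```text
time: 14.55
tool_pos: [603.9, 109.5, 49.8]
tcp_rot: [3.141, 0.0, 2.296]
contact_force: [0.2, 0.4, -0.9]
grip_width: 18.3
finger_force: 30.0
time: 14.95
tool_pos: [601.5, 112.3, 49.8]
tcp_rot: [3.141, 0.001, 2.296]
contact_force: [0.8, -0.8, -0.5]
grip_width: 17.4
finger_force: 30.0
time: 15.25
tool_pos: [600.2, 113.7, 49.8]
tcp_rot: [3.141, 0.0, 2.296]
contact_force: [1.9, -2.4, -0.2]
grip_width: 17.9
finger_force: 30.0
```

```bash
python3 -m jog '[[2,0,0,0,0,0],[0,0,0,0,0,0],[0,0,0,0,0,0]]'
python3 -m jog '[[1.5,0,0,0,0,0],[0,0,0,0,0,0],[0,0,0,0,0,0]]'
python3 -m jog '[[1,0,0,0,0,0],[0,0,0,0,0,0],[0,0,0,0,0,0]]'
```

```text
time: 15.55
tool_pos: [598.9, 115.3, 49.8]
tcp_rot: [3.141, 0.0, 2.296]
contact_force: [2.5, -3.1, -1.2]
grip_width: 17.6
finger_force: 30.0
time: 15.85
tool_pos: [597.8, 116.4, 49.8]
tcp_rot: [3.141, 0.0, 2.296]
contact_force: [2.8, -3.3, -1.3]
grip_width: 17.9
finger_force: 30.0
time: 16.15
tool_pos: [597.5, 116.9, 49.9]
tcp_rot: [3.141, 0.001, 2.296]
contact_force: [4.0, -3.8, 0.2]
grip_width: 18.0
finger_force: 30.0
```

```bash
python3 -m jog '[[1,0,0,0,0,0],[0,0,0,0,0,0],[0,0,0,0,0,0]]'
python3 -m jog '[[0.5,0,0,0,0,0],[0,0,0,0,0,0],[0,0,0,0,0,0]]'
```

```text
time: 16.45
tool_pos: [597.6, 117.0, 50.2]
tcp_rot: [3.14, 0.003, 2.296]
contact_force: [5.9, -7.7, -1.1]
grip_width: 17.8
finger_force: 30.0
time: 16.75
tool_pos: [597.6, 117.1, 50.3]
tcp_rot: [3.14, 0.004, 2.296]
contact_force: [6.6, -8.9, -0.6]
grip_width: 17.7
finger_force: 30.0
```

```bash
python3 -m jog '[[0,0,0,0,0,0],[0,0,0,0,0,0],[0,0,0,0,0,0],[0,0,0,0,0,0],[0,0,0,0,0,0]]'
python3 - <<'E'
from h import *
o=cam('wrist');im=save('wrist','w8.png')
E
```

```text
time: 17.25
tool_pos: [597.6, 117.1, 50.3]
tcp_rot: [3.14, 0.003, 2.296]
contact_force: [5.6, -8.3, -1.4]
grip_width: 17.9
finger_force: 30.0
```

View pics/w8.png

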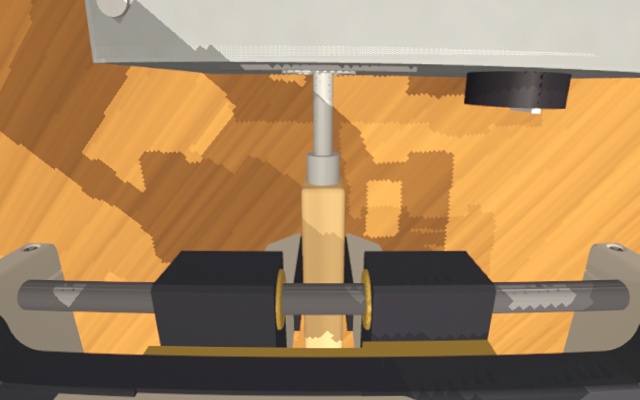

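The pin goes through the bezel at (322,72), the handle is still square in the fingers, and the push holds steady at about 10 N against the stop. I'm handing in the job.

```bash
python3 -c "
from plant import bot
print(bot.close_job())"
```

```text
the job is handed in; nothing more can be done
None
```

I handed the job in at about 17 s with the stylus still gripped, its pin through the hole and the reset button held against its stop at about 10 N; I kept clear of the other tools and objects, and no verdict came back.

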